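# Seat a drilling template on its two locating pins

### The arm

A 7-joint arm with a two-finger parallel gripper is mounted at the origin on a cart in front of the work surface, level with it; the furniture and walls round the work are solid. World frame = base frame: x ahead of the robot, y to its left, z up, the work surface at z = 0. Lengths are in m, angles in rad, forces in N, time in s.
With the tool pointing down it reaches from about 0.35 to 0.9 m from the base axis. Payload 8.1 kg.
Tool frame: the origin (TCP) lies midway between the tips of the shut fingers; the grasp point (between the pads) lies behind it (arm.tcp_to_grasp is the z of the grasp point in the tool frame, in m); z points along the fingers, y is the line along which they close (so a half turn about z gives the same grasp; the last joint's range is limited). The gripper opens to 92 mm and grips with 3 to 60 N. Pads are 19 mm wide; open, the fingers measure 130 mm over their backs; the gripper's body (75 mm by 190 mm) begins 47 mm behind the grasp point.
Start: joints at [1.176, 0.434, 0.025, 1.573, -0.012, 1.134, -0.075], TCP at [0.18, -0.599, 0.227] pointing down, gripper open.
Joint ranges: [-2.62, 2.62], [-0.44, 2.09], [-1.27, 1.32], [0.08, 2.57], [-1.32, 4.46], [0.12, 2], [-2.74, 2.74]. Speed limits (rad/s): [2.22, 2.22, 3.01, 3.01, 3.14, 3.14, 3.14].

### API

Orientations are given as a rotation vector (axis times angle).
In Python, from cell import readout, vision, arm gives the robot as it stands.
- The arm moves only by the tool carry_out, never from a script. Its argument "increments" is one flat list of numbers, 6 for each row, row after row: the shift along the world's x, y, z in mm, then the turn, a rotation vector about the world's x, y, z in rad. In form: [tx, ty, tz, wx, wy, wz, tx, ty, tz, wx, wy, wz, ...]. A call has 1 to 20 rows; each row shifts and turns the commanded pose from where the row before left it; what a row does not reach is not made up. A row lasts 1/8 s, in which the tool goes at most 62.5 mm and 10.7 degrees, less where a joint would pass 70% of its speed; a pose out of reach is approached as far as the arm can. A call with a gripper value outside its range is refused whole. "grip" is the closure, from 0 (fully open) to 1 (shut), set as the call begins (left out, the last holds). The fingers move at their own pace and stop on an object; "newtons" is the grip in N (left out, the last holds). Time passes only in rows, so rows that do not move let the fingers close. It gives the time, the measured TCP pose, the force, the opening and the grip force at its end, in the units of the state.
- readout.observe(): the state, without advancing time (a new reading comes with each control period).
- vision.get_image(name): name is "scene" or "side" or "wrist"; returns the picture (420x560x3 uint8, red, green, blue); there is no depth.
- vision.calibration(name): a dict with "fov_y" (degrees; the focal length in pixels is half the picture's height over the tangent of half this angle, whatever the lens; pixels are square), "cx", "cy" (the principal point, pixels), "pose" (4x4, takes a point from camera to world coordinates). Camera axes: x right, y up, looking along -z (the intrinsics and any distortion apply to the point x, -y, -z); pixel columns grow to the right and rows downward; lengths in m; the calibration is good to about 2 mm. A picture is of the moment at which its call begins: read the wrist's pose just before it. calibration takes no time and is no camera call; for the wrist camera it gives the pose at the moment of the call.
- arm.sign_off(): hands the job in; it is judged then, once.
The state is a dict: "clock": time; "joints": joint angles; "dq": joint speeds; "joint_efforts": joint torques, N m; "position": TCP position; "ee_rot": TCP orientation; "force": force on the tool from outside, world axes, zero at the start; "ft_torque": the same for the moment, N m; "width": opening from 0.0 (shut) to 1.0 (fully open); "gripper_force": force on a finger pad.
Only numpy, scipy, OpenCV 4.12 (cv2) and the standard library are available. Lean on these libraries where they do the work, as an engineer would, in place of code of your own. Each camera call takes 0.05 s, during which the arm holds its last target. There are 200 camera calls.

### The job

The brass drilling template lies skewed and tilted on the jig, its back resting on top of the two locating pins. With the fingertips push it back against the dark fence and nudge it along the fence, left or right as needed, until both of its holes drop over the two pins and it lies flat on the bed. Only push it: do not lift the template off the jig, and leave the loupe, punch, soldering block and file handle where they are.

Things in the scene. Friction and masses are not known exactly. Their poses are not given: they have to be found in the camera images.
- drill_jig: Drilling jig fixed to the bench: grey painted bed 170 (x) x 240 (y) x 12 mm on four 6 mm rubber feet, bed top at z = 18 mm; origin under its centre, on the bench top; z up, x to the far side, where the fence stands. Its place and yaw (-0.45 to 0.05 rad) vary. With the template home, the template's origin is at x = 11.5, y = 0, z = 18 mm in this frame (0.5 mm clear of the fence), axes parallel.
- template_plate: Loose brass plate 110 (x) x 140 (y) x 6 mm, 0.25 to 0.5 kg; origin at the centre of its underside, x towards the fence. Starts 12 to 18 mm short of the fence, up to 28 mm left or right of home, turned up to 0.1 rad from the jig. Its front (-x) edge lies on the bed, its back is raised about 6 mm on the pins; it drops flat by its own weight when both holes are over the pins.
- pin_left (a point): Foot of the jig's left (+y) pin, on its axis at the bed's top; axes as the jig's. Both pins are steel, 6.5 mm in diameter, rounded on top, 6 mm tall, at x = 36.5, y = +45 and -45 mm in the jig's frame
- pin_right (a point): Foot of the jig's right (-y) pin, on its axis at the bed's top; axes as the jig's
- fence_face (a point): Foot of the fence's working face, half-way along it, at the bed's top (x = 67 mm in the jig's frame); axes as the jig's. The fence is a dark steel bar along y, 200 mm long, 16 mm thick, rising 16 mm above the bed
- hole_left (a point): Centre of the template's left (+y) pin hole, at the plate's underside; axes as the plate's. Both holes go through, 9.5 mm in diameter, at x = 25, y = +45 and -45 mm from the plate's origin (the 35 mm square window at x = -20, y = 0 does not meet the pins)
- hole_right (a point): Centre of the template's right (-y) hole, at the plate's underside; axes as the plate's
- front_edge (a point): Middle of the template's front (-x) edge, at its underside; axes as the plate's
- back_edge (a point): Middle of the template's back (+x) edge, at its underside; axes as the plate's
- loupe: Bystander, loose: black eye loupe, a cup 30 mm across and 31 mm tall, standing behind the fence; origin at the centre of its underside
- punch: Bystander, loose: steel punch 64 mm long, 12 mm thick, lying behind the fence; origin at the centre of its underside
- solder_block: Bystander, loose: pale perforated soldering block 100 x 68 x 22 mm, lying on the wooden part of the bench to the right; origin at the centre of its underside
- file_handle: Bystander, loose: dark steel file handle 126 x 18 x 19 mm, lying on the wooden part of the bench, near and to the right; origin at the centre of its underside

How it is judged:
At the end, for the whole second after the job is handed in: Both holes of the template are over their own pins (left on left, right on right; centres within 3 mm), its underside at both holes is within 1.5 mm of the bed, it lies flat on the bed (within 0.015 rad) and is at rest (horizontal distance between hole_left and pin_left below 0.003 m and horizontal distance between hole_right and pin_right below 0.003 m and z of hole_left in the frame of pin_left below 0.0015 m and z of hole_right in the frame of pin_right below 0.0015 m and angle between the z axis of template_plate and the z axis of drill_jig, either way round below 0.015 rad and linear speed of template_plate below 0.01 m/s); the robot touches nothing.
It fails at once if the template was lifted: its front edge rose more than 10 mm or its back edge more than 20 mm above the bed (z of front_edge in the frame of fence_face above 0.01 m or z of back_edge in the frame of fence_face above 0.02 m).
It fails at once if a bystander (loupe, punch, soldering block or file handle) was moved more than 20 mm (distance of any of loupe, punch, solder_block, file_handle from where it was at the start of the episode above 0.02 m).
It also fails if it takes over 72 s, if anything falls off the work surface, if the arm or the gripper's body presses on something with over 40 N, if the wrist force passes 120 N, or if a joint passes its speed limit or range.

## Working session

There is one attempt and no reset: what is moved stays moved. The work goes in short steps, Python scripts to look and compute and a tool call to move; the robot and the scene stay as the last step left them, time stands still between calls to the robot, and variables do not carry over. Pictures are saved under pics/ and viewed, at most 10 in all, crops included, and the job is handed in when it is done.

Besides the shell and the picture viewer there is one more tool, called after "Request:" by a JSON object that holds its "fn" and its "kwargs", one argument or row to a line. carry_out: Moves the arm, as the interface text tells. Its arguments: {"type":"object","properties":{"increments":{"type":"array","items":{"type":"number"}},"grip":{"type":"number"},"newtons":{"type":"number"}},"required":["increments"]}

```bash
mkdir -p pics
python3 - <<'E'
from cell import readout, vision, arm
import cv2,numpy as np
s=readout.observe();print({k:np.round(v,3) for k,v in s.items()},arm.tcp_to_grasp)
for n in ("scene","side","wrist"):
    c=vision.calibration(n);print(n,{k:np.round(v,3).tolist() if not isinstance(v,str) else v for k,v in c.items()})
    cv2.imwrite(f"pics/{n}0.png",vision.get_image(n)[:,:,::-1])
E
```

```text
{'clock': np.float64(0.0), 'joints': array([ 1.176,  0.435,  0.025,  1.574, -0.012,  1.134, -0.075]), 'dq': array([ 0.001, -0.   , -0.002, -0.001, -0.001, -0.002, -0.001]), 'joint_efforts': array([-1.0000e-03, -6.6785e+01,  9.8500e-01, -3.1446e+01, -6.0000e-02,
        4.3000e-02,  0.0000e+00]), 'position': array([ 0.18 , -0.598,  0.226]), 'ee_rot': array([-3.107e+00, -4.560e-01,  1.000e-03]), 'force': array([-0.886,  0.815,  0.771]), 'ft_torque': array([-0.035,  0.048, -0.007]), 'gripper_force': np.float64(0.0), 'width': np.float64(0.998)} -0.0188
scene {'fov_y': 48.835, 'cx': 270.692, 'cy': 205.058, 'pose': [[-0.776, 0.259, -0.575, 0.015], [-0.631, -0.331, 0.702, 0.311], [-0.008, 0.907, 0.42, 0.408], [0.0, 0.0, 0.0, 1.0]]}
side {'fov_y': 50.158, 'cx': 287.226, 'cy': 202.279, 'pose': [[-0.99, 0.029, -0.141, 0.402], [-0.141, -0.371, 0.918, 0.506], [-0.026, 0.928, 0.371, 0.366], [0.0, 0.0, 0.0, 1.0]]}
wrist {'fov_y': 67.055, 'cx': 285.422, 'cy': 210.893, 'pose': [[0.288, 0.919, 0.27, 0.253], [-0.958, 0.277, 0.079, -0.577], [-0.002, -0.282, 0.96, 0.384], [0.0, 0.0, 0.0, 1.0]]}
```

View pics/scene0.png

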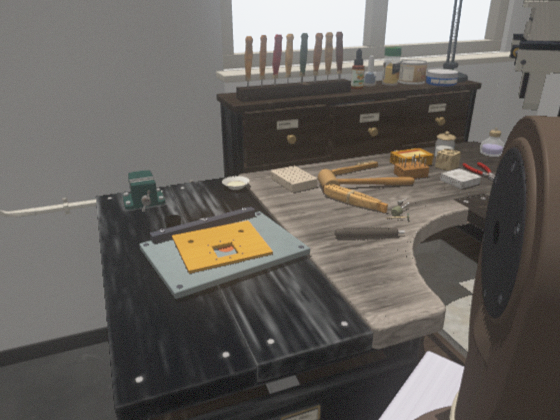

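View pics/side0.png

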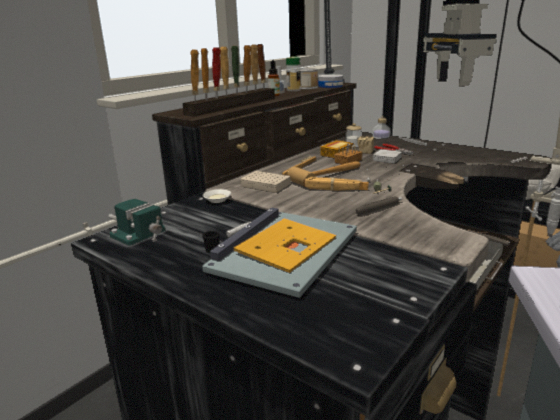

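The scene view shows the grey bed with corners near (140,248), (180,290), (308,248) and (255,212). The orange plate is centred near (222,247), the dark fence lies behind it, and the loupe is at (173,220). I'll locate these roughly, then bring the wrist camera over the jig.

```bash
cat > h.py <<'E'
from cell import readout, vision, arm
import cv2,numpy as np
from scipy.spatial.transform import Rotation as R
def ray(c,px):
    f=210/np.tan(np.radians(c["fov_y"])/2);px=np.atleast_2d(px).astype(float)
    T=np.array(c["pose"]);d=np.c_[(px[:,0]-c["cx"])/f,-(px[:,1]-c["cy"])/f,-np.ones(len(px))]@T[:3,:3].T
    return T[:3,3],d
def onz(c,px,z):
    o,d=ray(c,px);return o+d*((z-o[2])/d[:,2])[:,None]
def corners(mask):
    m=max(cv2.findContours(mask,cv2.RETR_EXTERNAL,cv2.CHAIN_APPROX_NONE)[0],key=cv2.contourArea)
    return m[:,0,:]
E
python3 - <<'E'
from h import *
c=vision.calibration("scene");print(c.keys())
print(np.round(onz(c,[[140,248],[180,290],[308,248],[255,212],[222,247]],.018),3))
w=vision.calibration("wrist");T=np.array(w["pose"]);s=readout.observe()
Rt=R.from_rotvec(s["ee_rot"]).as_matrix()
print("cam in tool",np.round(Rt.T@(T[:3,3]-s["position"]),3),"view",np.round(Rt.T@-T[:3,2],3),"tool axes",np.round(Rt,3).tolist())
E
```

```text
dict_keys(['fov_y', 'cx', 'cy', 'pose'])
[[ 0.614 -0.073  0.018]
 [ 0.468 -0.034  0.018]
 [ 0.392 -0.247  0.018]
 [ 0.553 -0.297  0.018]
 [ 0.508 -0.16   0.018]]
cam in tool [ 0.077  0.    -0.158] view [-0.282 -0.001  0.96 ] tool axes [[0.958, 0.288, -0.0], [0.288, -0.958, 0.001], [-0.0, -0.001, -1.0]]
```

Request:
{"fn": "carry_out", "kwargs": {
  "increments": [20,27,3,0,0,-0.038,20,27,3,0,0,-0.038,20,27,3,0,0,-0.038,20,27,3,0,0,-0.038,20,27,3,0,0,-0.038,20,27,3,0,0,-0.038,20,27,3,0,0,-0.038,20,27,3,0,0,-0.038,20,27,0,0,0,-0.038,20,27,0,0,0,-0.038,20,27,0,0,0,-0.038,20,27,0,0,0,-0.038,20,27,0,0,0,-0.038,20,27,0,0,0,-0.038,20,27,0,0,0,-0.038,20,27,0,0,0,-0.038,0,0,0,0,0,0,0,0,0,0,0,0],
  "grip": 0
}}

```text
clock: 2.4
position: [0.4993, -0.1671, 0.2505]
ee_rot: [3.102, -0.494, -0.001]
force: [-0.3, 0.3, -0.5]
width: 1.0
gripper_force: 0.0
```

Run:
```python
from h import *
s=readout.observe();print(np.round(s["position"],4),np.round(s["ee_rot"],3),s["force"])
im=vision.get_image("wrist");cv2.imwrite("pics/wrist1.png",im[:,:,::-1])
h=cv2.cvtColor(im,cv2.COLOR_RGB2HSV)
for p in [(280,200),(220,330),(300,100)]:print(p,im[p[1],p[0]],h[p[1],p[0]])
```

```text
[ 0.4993 -0.1671  0.2505] [ 3.102e+00 -4.940e-01 -1.000e-03] [-0.262607    0.25667688 -0.5074082 ]
(280, 200) [101 103 101] [ 60   5 103]
(220, 330) [46 46 50] [120  20  50]
(300, 100) [93 93 91] [30  5 93]
```

View pics/wrist1.png

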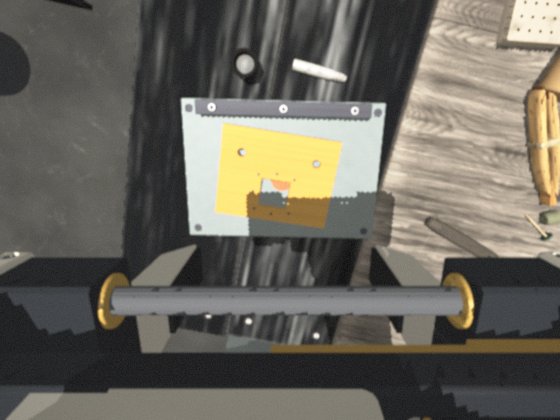

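The wrist view shows the bed corners near (181,98), (386,103), (372,238) and (188,236), with the fence at the top. The plate corners are near (222,123), (342,142), (325,228) and (217,212), and the holes near (241,152) and (316,163). I'll refine these in code.

```bash
cat >> h.py <<'E'
def quad(mask):
    h=cv2.convexHull(corners(mask).reshape(-1,1,2))
    for e in np.linspace(2,30,57):
        q=cv2.approxPolyDP(h,e,True)
        if len(q)<=4: break
    return q[:,0,:].astype(float)
def fitquad(mask):
    """quad with each side refitted by a line"""
    q=quad(mask); h=corners(mask).astype(float); L=[]
    for i in range(4):
        a,b=q[i],q[(i+1)%4];u=(b-a)/np.linalg.norm(b-a);t=(h-a)@u
        d=np.abs((h-a)@[-u[1],u[0]]);k=(d<4)&(t>.12*np.linalg.norm(b-a))&(t<.88*np.linalg.norm(b-a))
        vx,vy,x,y=cv2.fitLine(h[k].astype(np.float32),cv2.DIST_HUBER,0,.01,.01).ravel();L.append(np.cross([x,y,1],[x+vx,y+vy,1]))
    P=[np.cross(L[i-1],L[i]) for i in range(4)];return np.array([p[:2]/p[2] for p in P])
def masks(im):
    h=cv2.cvtColor(im,cv2.COLOR_RGB2HSV);ok=np.ones(im.shape[:2],np.uint8)*255;ok[245:]=0
    o=cv2.inRange(h,(12,120,40),(35,255,255))&ok; o[:, 400:]=0;o[:90]=0
    g=cv2.inRange(h,(70,8,60),(110,90,255))&ok; g[:,400:]=0
    g=cv2.morphologyEx(g|o,cv2.MORPH_CLOSE,np.ones((5,5)));g=cv2.morphologyEx(g,cv2.MORPH_OPEN,np.ones((5,5)))
    return cv2.morphologyEx(o,cv2.MORPH_CLOSE,np.ones((3,3))),g
E
python3 - <<'E'
from h import *
c=vision.calibration("wrist");im=vision.get_image("wrist")
o,g=masks(im)
cv2.imwrite("pics/m.png",np.hstack([o[80:250,160:400],g[80:250,160:400]]))
for n,m,z in (("plate",o,.026),("bed",g,.018)):
    q=fitquad(m);P=onz(c,q,z)[:,:2]*1000
    print(n,quad(m).tolist(),np.round(q,1).tolist(),"\n",np.round(P,1).tolist(),"sides",np.round(np.linalg.norm(P-np.roll(P,-1,0),axis=1),1))
h=cv2.cvtColor(im,cv2.COLOR_RGB2HSV)
for p in [(190,150),(200,220),(350,215),(375,150),(185,105),(200,245)]:print(p,h[p[1],p[0]])
E
```

```text
plate [[224.0, 125.0], [339.0, 143.0], [321.0, 227.0], [216.0, 210.0]] [[224.0, 124.6], [339.2, 142.9], [322.4, 227.0], [216.2, 210.2]] 
 [[587.0, -120.9], [525.0, -242.9], [430.2, -194.5], [493.1, -74.0]] sides [136.8 106.5 135.9 105. ]Traceback (most recent call last):
  File "<stdin>", line 6, in <module>
  File "h.py", line 25, in fitquad
    vx,vy,x,y=cv2.fitLine(h[k].astype(np.float32),cv2.DIST_HUBER,0,.01,.01).ravel();L.append(np.cross([x,y,1],[x+vx,y+vy,1]))
              ~~~~~~~~~~~^^^^^^^^^^^^^^^^^^^^^^^^^^^^^^^^^^^^^^^^^^^^^^^^^^
cv2.error: OpenCV(4.12.0) /io/opencv/modules/imgproc/src/linefit.cpp:50: error: (-215:Assertion failed) count > 0 in function 'fitLine2D_wods'
```

View pics/m.png

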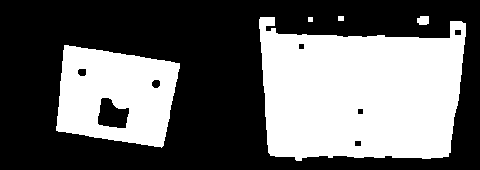

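The masks are clean: the plate fits to within about 3 mm of 110x140. Next I'll get the jig pose by fitting lines to the fence foot and the bed sides in world coordinates.

```bash
cat >> h.py <<'E'
def line(P):
    vx,vy,x,y=cv2.fitLine(P.astype(np.float32),cv2.DIST_HUBER,0,.01,.01).ravel();return np.array([vx,vy]),np.array([x,y])
def holes(o):
    C=cv2.findContours(o,cv2.RETR_CCOMP,cv2.CHAIN_APPROX_NONE)
    return [cv2.minEnclosingCircle(k)[0] for k,h in zip(C[0],C[1][0]) if h[3]>=0 and 15<cv2.contourArea(k)<150]
def pose(c,im,zt=.027,v=True):
    o,g=masks(im)
    big=np.zeros_like(g);cv2.drawContours(big,[corners(g).reshape(-1,1,2)],-1,255,-1)
    f=[];b=[];l=[];r=[]
    for u in range(212,355,2):
        k=np.flatnonzero(big[:,u]);f.append((u,k[0]-.5));b.append((u,k[-1]+.5))
    for w in range(125,228,2):
        k=np.flatnonzero(big[w]);l.append((k[0]-.5,w));r.append((k[-1]+.5,w))
    F,B,Lf,Rt=[line(onz(c,np.array(x),.018)[:,:2]*1000) for x in (f,b,l,r)]
    a=[np.arctan2(*(s*d[0][::-1])) for s,d in ((1,Lf),(1,Rt))]
    yf=np.arctan2(F[0][1],F[0][0]);yf=(yf-np.pi/2+np.pi/2)%np.pi-np.pi/2
    yb=(np.arctan2(B[0][1],B[0][0]))%np.pi-np.pi/2
    ysides=[(x+np.pi/2)%np.pi-np.pi/2 for x in a]
    yaw=np.mean([yf,yb]);ex=np.array([np.cos(yaw),np.sin(yaw)]);ey=np.array([-ex[1],ex[0]])
    xf,xb=F[1]@ex,B[1]@ex;yl,yr=Lf[1]@ey,Rt[1]@ey
    q=fitquad(o);P=onz(c,q,zt-.003)[:,:2]*1000
    P=P[np.argsort(P@ey)]; r2,l2=P[:2],P[2:]
    r2=r2[np.argsort(r2@ex)];l2=l2[np.argsort(l2@ex)]   # (front,back)
    e=(l2[0]-r2[0])+(l2[1]-r2[1]);py=np.arctan2(-e[0],e[1])
    J=np.array([(xf-67)*1,0])
    cx=xf-67;cy=(yl+yr)/2;org=cx*ex+cy*ey;pc=P.mean(0)
    tj=lambda p:np.array([(p-org)@ex,(p-org)@ey])
    H=[tj(x[:2]*1000) for x in (onz(c,holes(o),zt) if holes(o) else [])]
    print("jig yaw f,b,sides",np.round([yf,yb,*ysides],4),"depth(152)",round(xf-xb,1),"width(240)",round(yl-yr,1),"org",np.round(org,1))
    print("plate centre in jig",np.round(tj(pc),1),"yaw rel",round(py-yaw,4),"holes",np.round(H,1).tolist())
    print("corners in jig",[np.round(tj(p),1).tolist() for p in P])
    return org,yaw,tj(pc),py-yaw
E
python3 - <<'E'
from h import *
c=vision.calibration("wrist");im=vision.get_image("wrist")
pose(c,im)
E
```

```text
jig yaw f,b,sides [-0.3415 -0.327  -0.3415 -0.3802] depth(152) 152.6 width(240) 240.9 org [ 512.3 -165.5]
plate centre in jig [-6.2  6. ] yaw rel -0.14 holes [[12.9, -42.2], [24.3, 46.6]]
corners in jig [[37.3, -69.2], [-68.8, -54.6], [55.7, 67.0], [-49.0, 80.6]]
```

Request:
{"fn": "carry_out", "kwargs": {
  "increments": [-10,5,-10,0,0,-0.012,-20,11,-25,0,0,-0.012,-20,11,-30,0,0,0,-14,8,-30,0,0,0,-10,6,-30,0,0,0,0,0,-30,0,0,0,0,0,-30,0,0,0,0,0,-25,0,0,0,0,0,-13,0,0,0,0,0,-6,0,0,0,0,0,0,0,0,0,0,0,0,0,0,0]
}}

```text
clock: 4.05
position: [0.4263, -0.1258, 0.0224]
ee_rot: [3.096, -0.532, 0.002]
force: [0.4, -0.1, -0.5]
width: 0.995
gripper_force: 0.0
```

```bash
cat > st.py <<'E'
from h import *
s=readout.observe();o=np.array([.5123,-.1655]);e=np.array([.943,-.3335]);n=np.array([.3335,.943]);d=s["position"][:2]-o
print("jig mm",np.round([d@e*1e3,d@n*1e3,s["position"][2]*1e3],1),"F along/side/z",np.round([s["force"][:2]@e,s["force"][:2]@n,s["force"][2]],1),"yaw",2*np.arctan2(s["ee_rot"][1],s["ee_rot"][0]),"t",s["clock"])
E
python3 st.py
```

```text
jig mm [-94.4   8.8  22.4] F along/side/z [ 0.4  0.  -0.5] yaw -0.34035848660201357 t 4.05
```

Request:
{"fn": "carry_out", "kwargs": {
  "increments": [4.7,-1.7,-1,0,0,0,4.7,-1.7,0,0,0,0,2.8,-1,0,0,0,0,2.8,-1,0,0,0,0,2.8,-1,0,0,0,0,2.8,-1,0,0,0,0,2.8,-1,0,0,0,0,2.8,-1,0,0,0,0,0,0,0,0,0,0]
}}

```text
clock: 5.18
position: [0.4527, -0.1351, 0.0208]
ee_rot: [-3.096, 0.532, -0.001]
force: [-0.3, -0.8, 0.1]
width: 1.002
gripper_force: 0.1
```

```bash
python3 st.py;  python3 - <<'E'
from h import *
cv2.imwrite("pics/w2.png",vision.get_image("wrist")[:,:,::-1])
E
```

```text
jig mm [-66.4   8.8  20.8] F along/side/z [-0.  -0.8  0.1] yaw 5.9430303588196685 t 5.175
```

View pics/w2.png

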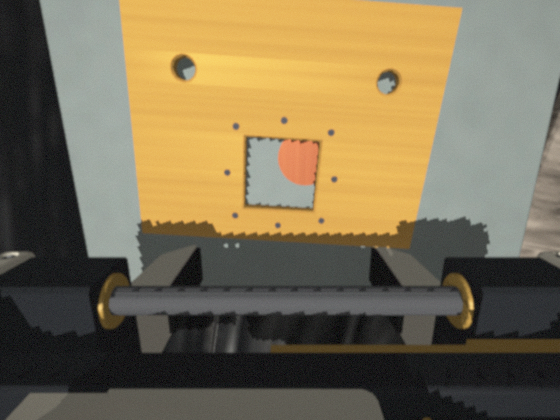

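The plate has swung most of the way round: the holes are at (184,67) and (388,81), about 0.07 rad from the fork. I'll keep pushing towards the fence.

Request:
{"fn": "carry_out", "kwargs": {
  "increments": [1.9,-0.7,0,0,0,0,1.9,-0.7,0,0,0,0,1.9,-0.7,0,0,0,0,1.9,-0.7,0,0,0,0,1.9,-0.7,0,0,0,0,0,0,0,0,0,0]
}}

```text
clock: 5.98
position: [0.462, -0.1386, 0.0208]
ee_rot: [-3.096, 0.532, -0.001]
force: [-2.0, -1.1, -0.7]
width: 0.998
gripper_force: 0.3
```

```bash
python3 st.py
```

```text
jig mm [-56.5   8.6  20.8] F along/side/z [-1.5 -1.6 -0.7] yaw 5.943066924113934 t 5.975
```

Request:
{"fn": "carry_out", "kwargs": {
  "increments": [0.9,-0.35,0,0,0,0,0.9,-0.35,0,0,0,0,0.9,-0.35,0,0,0,0,0.9,-0.35,0,0,0,0,0,0,0,0,0,0]
}}

```text
clock: 6.6
position: [0.4637, -0.1393, 0.0205]
ee_rot: [-3.096, 0.531, 0.004]
force: [-6.1, 2.7, 4.1]
width: 1.0
gripper_force: 3.3
```

```bash
python3 st.py
```

```text
jig mm [-54.5   8.5  20.5] F along/side/z [-6.7  0.5  4.1] yaw 5.94328855835894 t 6.6
```

Request:
{"fn": "carry_out", "kwargs": {
  "increments": [0.9,-0.35,0,0,0,0,0.9,-0.35,0,0,0,0,0,0,0,0,0,0]
}}

```text
clock: 6.98
position: [0.4639, -0.1394, 0.0203]
ee_rot: [-3.096, 0.531, 0.009]
force: [-10.1, 4.7, 8.0]
width: 0.998
gripper_force: 5.6
```

```bash
python3 st.py
```

```text
jig mm [-54.4   8.4  20.3] F along/side/z [-11.1   1.    8. ] yaw 5.943440814078818 t 6.975
```

Request:
{"fn": "carry_out", "kwargs": {
  "increments": [-9,3,0,0,0,0,-14,5,5,0,0,0,0,0,30,0,0,0,10,-5,35,0,0,0,15,-8,40,0,0,0,10,-8,40,0,0,0,10,-8,35,0,0,0,10,-8,30,0,0,0,4,0,15,0,0,0,0,0,0,0,0,0,0,0,0,0,0,0]
}}

```text
clock: 8.35
position: [0.5018, -0.169, 0.2494]
ee_rot: [-3.096, 0.531, 0.003]
force: [-1.1, -0.4, -0.1]
width: 0.998
gripper_force: 0.0
```

Run:
```python
from h import *
c=vision.calibration("wrist");im=vision.get_image("wrist");cv2.imwrite("pics/w3.png",im[:,:,::-1])
print(readout.observe()["position"]);pose(c,im)
```

```text
[ 0.50180584 -0.16908373  0.24939274]
jig yaw f,b,sides [-0.3394 -0.3207 -0.3381 -0.3718] depth(152) 152.4 width(240) 241.1 org [ 511.8 -165.6]
plate centre in jig [12.9 13.5] yaw rel -0.011 holes [[36.3, -32.2], [37.1, 58.0]]
corners in jig [[66.1, -56.1], [-41.8, -54.4], [-40.0, 81.7], [67.4, 82.8]]
```

View pics/w3.png

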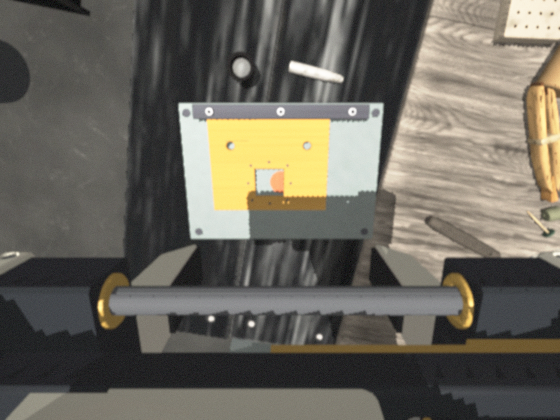

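The plate is now square against the fence, with holes at (230,146) and (307,146). It sits about 13 mm too far left, so I'll push its left edge to the right with the fingers shut.

Request:
{"fn": "carry_out", "kwargs": {
  "increments": [10,17,-10,0,0,0,16,27,-25,0,0,0,18,30,-30,0,0,0,12,20,-30,0,0,0,6,12,-30,0,0,0,0,0,-30,0,0,0,0,0,-30,0,0,0,0,0,-25,0,0,0,0,0,-12,0,0,0,0,0,-6,0,0,0,0,0,0,0,0,0,0,0,0,0,0,0],
  "grip": 1,
  "newtons": 20
}}

```text
clock: 9.9
position: [0.5654, -0.0636, 0.0235]
ee_rot: [-3.096, 0.532, -0.002]
force: [0.2, -0.4, 0.3]
width: 0.005
gripper_force: 0.0
```

```bash
python3 st.py;  python3 - <<'E'
from h import *
cv2.imwrite("pics/w4.png",vision.get_image("wrist")[:,:,::-1])
E
```

```text
jig mm [ 16.1 113.8  23.5] F along/side/z [ 0.3 -0.3  0.3] yaw 5.942814181270388 t 9.9
```

View pics/w4.png

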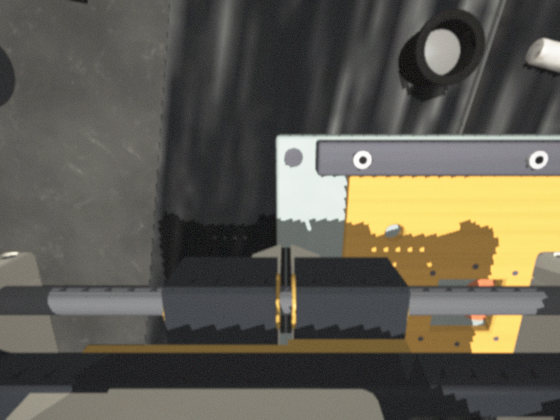

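The shut fingers are at about (285,260), left of the plate edge at column 345. Closing in slowly, and a little lower.

Request:
{"fn": "carry_out", "kwargs": {
  "increments": [-1.7,-4.7,-1,0,0,0,-1.7,-4.7,-1,0,0,0,-0.7,-1.9,0,0,0,0,-0.7,-1.9,0,0,0,0,-0.7,-1.9,0,0,0,0,0,0,0,0,0,0]
}}

```text
clock: 10.7
position: [0.5593, -0.0789, 0.0207]
ee_rot: [3.096, -0.532, -0.0]
force: [0.6, 0.2, -0.1]
width: 0.003
gripper_force: 0.0
```

```bash
cat >> st.py <<'E'
im=vision.get_image("wrist");c=vision.calibration("wrist")
h=cv2.cvtColor(im,cv2.COLOR_RGB2HSV);o=cv2.inRange(h,(12,120,40),(35,255,255))
# plate's left edge in the jig frame, along rows just behind the fence
E=[]
for r in range(180,245,3):
    k=np.flatnonzero(cv2.morphologyEx(o,cv2.MORPH_OPEN,np.ones((3,3)))[r]);
    if len(k):
        p=onz(c,[[k[0]-.5,r]],.026)[0,:2]-o_ if False else onz(c,[[k[0]-.5,r]],.026)[0,:2]-np.array([.5123,-.1655]);E.append((p@e*1e3,p@n*1e3))
E=np.array(E)
print("left edge y median",np.round(np.median(E[:,1]),1), "x range",np.round([E[:,0].min(),E[:,0].max()],0))
# bed left edge, grey mask
g=cv2.inRange(h,(70,8,60),(110,90,255));G=[]
for r in range(180,225,3):
    k=np.flatnonzero(cv2.morphologyEx(g,cv2.MORPH_OPEN,np.ones((5,5)))[r])
    if len(k): p=onz(c,[[k[0]-.5,r]],.018)[0,:2]-np.array([.5123,-.1655]);G.append(p@n*1e3)
print("bed left edge y (120)",np.round(np.median(G),1) if G else None)
E
python3 st.py
```

```text
jig mm [15.4 97.4 20.7] F along/side/z [ 0.5  0.4 -0.1] yaw -0.3404264719010732 t 10.7
left edge y median 83.1 x range [30. 63.]
bed left edge y (120) None
```

Request:
{"fn": "carry_out", "kwargs": {
  "increments": [-0.7,-1.9,0,0,0,0,-0.7,-1.9,0,0,0,0,-0.7,-1.9,0,0,0,0,0,0,0,0,0,0]
}}

```text
clock: 11.25
position: [0.5573, -0.0846, 0.0208]
ee_rot: [3.096, -0.532, 0.0]
force: [0.2, 1.6, 0.3]
width: 0.008
gripper_force: 0.5
```

```bash
python3 st.py
```

```text
jig mm [15.4 91.3 20.8] F along/side/z [-0.3  1.6  0.3] yaw -0.34043660836899947 t 11.25
left edge y median 79.2 x range [30. 63.]
bed left edge y (120) None
```

Request:
{"fn": "carry_out", "kwargs": {
  "increments": [-0.5,-1.4,0,0,0,0,-0.5,-1.4,0,0,0,0,-0.5,-1.4,0,0,0,0,-0.5,-1.4,0,0,0,0,0,0,0,0,0,0]
}}

```text
clock: 11.92
position: [0.5551, -0.0906, 0.0207]
ee_rot: [3.096, -0.533, -0.0]
force: [-0.0, -0.3, 0.3]
width: 0.006
gripper_force: 0.2
```

```bash
python3 st.py
```

```text
jig mm [15.3 84.9 20.7] F along/side/z [ 0.  -0.3  0.3] yaw -0.3408185935164434 t 11.925
left edge y median 72.5 x range [30. 63.]
bed left edge y (120) None
```

Request:
{"fn": "carry_out", "kwargs": {
  "increments": [-0.2,-0.6,0,0,0,0,0,0,0,0,0,0,-0.2,-0.6,0,0,0,0,0,0,0,0,0,0]
}}

```text
clock: 12.48
position: [0.5548, -0.0913, 0.0207]
ee_rot: [3.096, -0.532, -0.0]
force: [0.1, -0.2, -0.7]
width: 0.008
gripper_force: 0.1
```

```bash
python3 st.py
```

```text
jig mm [15.3 84.2 20.7] F along/side/z [ 0.2 -0.1 -0.7] yaw -0.3403680419409086 t 12.475
left edge y median 71.9 x range [30. 63.]
bed left edge y (120) None
```

Request:
{"fn": "carry_out", "kwargs": {
  "increments": [-0.2,-0.6,0,0,0,0,0,0,0,0,0,0,-0.2,-0.6,0,0,0,0,0,0,0,0,0,0]
}}

```text
clock: 13.02
position: [0.5544, -0.0925, 0.0207]
ee_rot: [3.096, -0.532, -0.0]
force: [0.7, 0.8, 0.2]
width: 0.006
gripper_force: 0.0
```

```bash
python3 st.py
```

```text
jig mm [15.4 82.8 20.7] F along/side/z [0.4 1.  0.2] yaw -0.3404655679996407 t 13.025
left edge y median 70.5 x range [30. 63.]
bed left edge y (120) None
```

Request:
{"fn": "carry_out", "kwargs": {
  "increments": [-0.2,-0.6,0,0,0,0,0,0,0,0,0,0]
}}

```text
clock: 13.32
position: [0.5542, -0.0931, 0.0207]
ee_rot: [3.096, -0.532, -0.0]
force: [-0.5, 0.0, -0.6]
width: 0.007
gripper_force: 0.0
```

```bash
python3 st.py
```

```text
jig mm [15.4 82.2 20.7] F along/side/z [-0.4 -0.2 -0.6] yaw -0.34045289236711196 t 13.325
left edge y median 70.5 x range [30. 63.]
bed left edge y (120) None
```

Request:
{"fn": "carry_out", "kwargs": {
  "increments": [-0.2,-0.6,0,0,0,0,0,0,0,0,0,0]
}}

```text
clock: 13.62
position: [0.554, -0.0937, 0.0207]
ee_rot: [3.096, -0.532, -0.0]
force: [0.1, 0.3, -0.9]
width: 0.008
gripper_force: 0.0
```

```bash
python3 st.py
python3 - <<'E'
from h import *
im=vision.get_image("side");cv2.imwrite("pics/s5.png",cv2.resize(im[190:300,190:370,::-1],None,fx=4,fy=4,interpolation=cv2.INTER_CUBIC))
E
```

```text
jig mm [15.4 81.7 20.7] F along/side/z [-0.1  0.3 -0.9] yaw -0.3404104309100606 t 13.625
left edge y median 70.5 x range [30. 63.]
bed left edge y (120) None
```

View pics/s5.png

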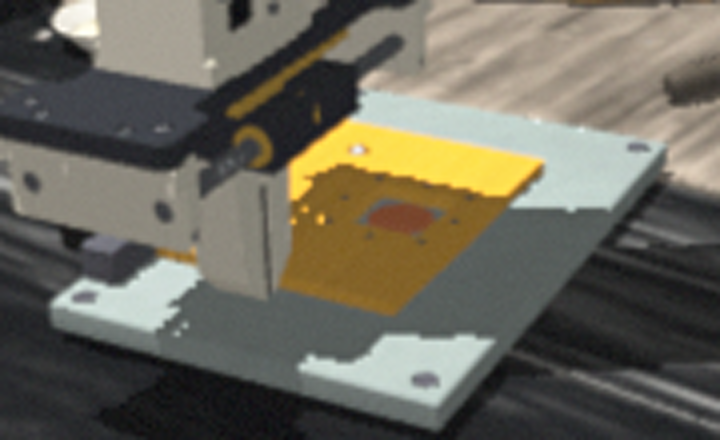

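The side view shows the plate apparently flat, with a steel glint in the right hole. The edge has stopped moving and there is no force on the finger, so it may have dropped. I'll back off and check from above.

Request:
{"fn": "carry_out", "kwargs": {
  "increments": [3,9,0,0,0,0,5,14,5,0,0,0,0,0,30,0,0,0,-10,-20,35,0,0,0,-18,-28,40,0,0,0,-18,-28,40,0,0,0,-10,-20,38,0,0,0,-6,-4,30,0,0,0,0,0,11,0,0,0,0,0,0,0,0,0,0,0,0,0,0,0],
  "grip": 1
}}

```text
clock: 15.1
position: [0.4998, -0.1697, 0.2484]
ee_rot: [-3.096, 0.53, 0.003]
force: [-0.2, -0.5, -0.2]
width: 0.004
gripper_force: 0.0
```

Run:
```python
from h import *
c=vision.calibration("wrist");im=vision.get_image("wrist")
print(readout.observe()["position"],readout.observe()["force"]);pose(c,im,.024)
a=cv2.resize(im[90:245,170:390,::-1],None,fx=3.6,fy=3.6,interpolation=cv2.INTER_CUBIC);cv2.imwrite("pics/w6.png",a)
```

```text
[ 0.4997248  -0.16979767  0.2483443 ] [ 0.99731285 -0.13813528 -0.58029976]
jig yaw f,b,sides [-0.3378 -0.3351 -0.3429 -0.3737] depth(152) 151.0 width(240) 240.9 org [ 511.4 -165.3]
plate centre in jig [11.5  1. ] yaw rel -0.0224 holes [[35.7, -44.0], [37.5, 44.8], [61.0, 38.0], [60.4, 48.5]]
corners in jig [[64.9, -68.5], [-45.0, -66.4], [67.1, 68.2], [-41.1, 70.6]]
```

View pics/w6.png

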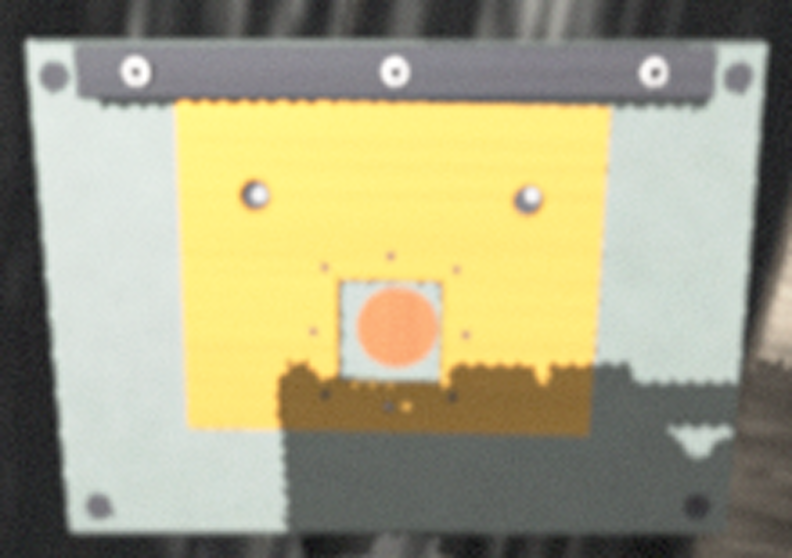

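Both pins now show inside their holes, which are at about (256,194) and (529,199) in the crop. The holes measure (37.5,44.8) and (35.7,-44.0) against pins at (36.5,±45). A light touch on top between the pins will confirm the height: 24 mm if it is seated.

Request:
{"fn": "carry_out", "kwargs": {
  "increments": [10,-2,-20,0,0,0,15,-3,-35,0,0,0,15,-3,-40,0,0,0,9,-1,-40,0,0,0,0,0,-40,0,0,0,0,0,-25,0,0,0,0,0,-12,0,0,0,0,0,-5,0,0,0,0,0,0,0,0,0]
}}

```text
clock: 16.27
position: [0.5494, -0.1796, 0.0331]
ee_rot: [3.096, -0.532, 0.001]
force: [-0.1, 0.1, 0.3]
width: 0.003
gripper_force: 0.0
```

Request:
{"fn": "carry_out", "kwargs": {
  "increments": [0,0,-1,0,0,0,0,0,-1,0,0,0,0,0,-1,0,0,0,0,0,0,0,0,0]
}}

```text
clock: 16.77
position: [0.549, -0.1796, 0.0298]
ee_rot: [3.096, -0.532, 0.0]
force: [-0.3, 0.4, -0.0]
width: 0.006
gripper_force: 0.0
```

Request:
{"fn": "carry_out", "kwargs": {
  "increments": [0,0,-1,0,0,0,0,0,-1,0,0,0,0,0,-1,0,0,0,0,0,-1,0,0,0,0,0,0,0,0,0]
}}

```text
clock: 17.4
position: [0.549, -0.1796, 0.0256]
ee_rot: [3.096, -0.532, -0.0]
force: [0.2, 0.6, 0.1]
width: 0.006
gripper_force: 0.0
```

Request:
{"fn": "carry_out", "kwargs": {
  "increments": [0,0,-1,0,0,0,0,0,-1,0,0,0,0,0,-0.5,0,0,0,0,0,0,0,0,0]
}}

```text
clock: 17.9
position: [0.5492, -0.1796, 0.0243]
ee_rot: [3.096, -0.532, 0.001]
force: [-4.4, 2.2, 13.2]
width: 0.005
gripper_force: 6.7
```

The fingertip met firm contact at z = 24.3 mm, so the plate is seated flat. Lifting clear.

Request:
{"fn": "carry_out", "kwargs": {
  "increments": [0,0,3,0,0,0,0,0,20,0,0,0,-10,2,40,0,0,0,-15,3,50,0,0,0,-15,3,50,0,0,0,-10,1,40,0,0,0,0,0,20,0,0,0,0,0,0,0,0,0,0,0,0,0,0,0]
}}

```text
clock: 19.02
position: [0.4986, -0.1705, 0.2452]
ee_rot: [-3.096, 0.532, 0.002]
force: [-0.9, 0.0, 0.1]
width: 0.005
gripper_force: 0.0
```

Run:
```python
from h import *
c=vision.calibration("wrist");im=vision.get_image("wrist");pose(c,im,.024)
print(arm.sign_off())
```

```text
jig yaw f,b,sides [-0.3376 -0.341  -0.3432 -0.3749] depth(152) 152.0 width(240) 240.8 org [ 511.8 -165.6]
plate centre in jig [11.1  1. ] yaw rel -0.0209 holes [[35.2, -44.0], [36.9, 44.9], [59.8, 38.8], [59.2, 49.8]]
corners in jig [[64.6, -68.1], [-45.3, -66.8], [66.9, 67.4], [-41.8, 71.4]]
the job is handed in; nothing more can be done
None
```

The template is against the fence with both holes over their pins and flat on the bed (top felt at z = 24.3 mm against 24 expected); I lifted the arm clear and handed the job in at about 19 s, and no verdict was shown.

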